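Load a driver module into the burn-in drawer

ROBOT

A 6-joint arm with a two-finger parallel gripper is mounted at the origin on the work surface. World frame = base frame: x ahead of the robot, y to its left, z up, the work surface at z = 0. Lengths are in mm, angles in rad, forces in N, time in s.
With the tool pointing down it reaches from about 325 to 925 mm from the base axis. Payload 3.1 kg.
Tool frame: the origin (TCP) lies midway between the tips of the shut fingers; the grasp point (between the pads) lies 19 mm behind it; x points along the fingers, z is the direction in which the jaws open and shut, and the axes are right-handed (so a half turn about x gives the same grasp; the last joint's range is limited). The gripper opens to 85 mm and grips with 20 to 120 N. Pads are 22 mm wide; open, the fingers measure 114 mm over their backs; the gripper's body (76 mm by 85 mm) begins 54 mm behind the grasp point. The pads swing forward as they close: fully open they stand 13 mm farther back than shut.
Start: joints at [1.005, 0.217, 1.613, -0, 1.311, -0.112], TCP at [273.974, 561.763, 231.3] pointing down, gripper open.
Joint ranges: [-2.75, 2.75], [-0.78, 2.1], [0.31, 2.55], [-1.13, 4.27], [0.13, 2.63], [-2.58, 2.58]. Speed limits (rad/s): [2.79, 2.79, 3.14, 3.14, 3.14, 3.14].

INTERFACE

Orientations are given as a rotation vector (axis times angle).
In Python, from rig import sensors, capture, calibration, bot, models gives the robot as it stands. The module is installed in compiled form; this text tells all that it offers.
- The arm moves only by the tool apply_moves, never from a script. Its argument "deltas" is a list of rows, each a list of 2 entries, a list of its own where there are three numbers: the shift along the tool's x, y, z in units of 0.2 m (1.0 is 0.2 m), then the turn about the tool's x in units of pi/2 rad (1.0 is pi/2 rad). A call has 1 to 12 rows; each row is the pose to reach, as a shift and turn from the pose commanded when the call began, along the tool's axes at that moment; what a row does not reach only later rows make up. A row lasts 1/10 s, in which the tool goes at most 50 mm and 8.59 degrees, less where a joint would pass 70% of its speed; a pose out of reach is approached as far as the arm can. A call with a number of a shift or a turn outside -1 to 1 is refused whole. A call with a gripper value outside its range is refused whole. "gripper" is the gripper's target within -1 to 1 (shut at 1, half-way at 0, fully open at -1), set as the call begins (left out, the last holds). The fingers move at their own pace and stop on an object; "grip_force" is the grip in N (left out, the last holds). Time passes only in rows, so rows that repeat a pose let the fingers close. It gives the time, the measured TCP pose, the force and the opening at its end, in the units of the state.
- sensors.get_state(): the state, without advancing time (a new reading comes with each control period).
- capture(name): name is "side" or "top"; returns the picture (420x560x3 uint8, red, green, blue); there is no depth.
- calibration(name): a dict with "intrinsics" (3x3 intrinsics, pixels), "R" (3x3) and "t" (3): a world point X has camera coordinates R X + t. Camera axes: x right, y down, z forward; pixel columns grow to the right and rows downward; lengths in mm; the calibration is good to about 2 mm. A picture is of the moment at which its call begins. calibration takes no time and is no camera call.
- bot.sign_off(): hands the job in, once; it reports no verdict.
Trained networks look in the newest picture that a camera, given by its name, has taken for a name from the list of things; names that differ only in an ending like _2 or _b are one class to them, and where a whole thing is asked for, a point or a joint stands for the part that bears it (a point fixed in the world has none). Each returns a list of dicts, best first, with "confidence" (0 to 1); they miss things now and then, are a little off and sometimes report something else, mostly with a low value. They report only what shows in the picture. A call takes as long as a camera call. They do not tell look-alikes from the thing itself.
- models.regions_of(camera, name): "pixels" (420x560 bool, what is visible of it) and "uv" ([column, row] in pixels, amid what is visible of it).
The state is a dict: "t": time; "qpos": joint angles; "qd": joint speeds; "joint_torque": joint torques, N m; "tcp_pos": TCP position; "eef_rot": TCP orientation; "contact_force": force on the tool from outside, world axes, zero at the start; "moment": the same for the moment, N m; "opening": finger opening in mm.
Only numpy, scipy, OpenCV 4.12 (cv2) and the standard library are available. Lean on these libraries where they do the work, as an engineer would, in place of code of your own. Each camera call takes 0.05 s, during which the arm holds its last target. There are 200 camera calls.

TASK

Pull the orange-fronted drawer of the burn-in cabinet out to its stop and leave it fully out. Then stand the yellow-banded driver module that lies on the bench upright, white connector end up, in the empty middle pocket of the drawer, right down on the pocket's floor; lower it in gently, and leave the blue-banded module where it is.

Things in the scene. Friction and masses are not known exactly. Their poses are not given: they have to be found in the camera images.
- drawer (a joint): How far the drawer is pulled out of the cabinet, m: 0 is shut, 0.16 is the stop. It slides level along the cabinet's -x, with about 3 N of friction, and stays where it is left. Its steel sides stand 108 mm above the bench, at y = +-112 mm.
- cabinet: Cream bench cabinet, 220 mm deep (x), 250 wide (y), 173 high, fixed. Its -x is its front, the way the drawer comes out. The drawer's orange front panel is 12 mm thick, its top 163 mm above the bench. Origin: on the bench, under the middle of the outer face of that panel when shut; the cabinet itself reaches from x = 0.012 to 0.232 in this frame.
- handle (a point): Middle of the drawer's steel bar handle: a round bar 12 mm thick, 120 mm long across the cabinet (its y), 140 mm above the bench and 33 mm below the cabinet's top, its centre line 45 mm in front of the orange panel, on two posts 100 mm apart. Moves with the drawer, axes as the cabinet.
- slot (a point): Centre of the floor of the empty middle pocket in the drawer, 18 mm above the bench; axes as the cabinet; moves with the drawer. The grey plastic pocket is 54 mm along x by 44 mm along y and 35 mm deep, its centre 75 mm behind the inside of the orange panel. Like pockets at y = +65 and -65 mm hold fixed modules like the loose one, 46 mm along x, 36 along y, tops 128 mm above the bench.
- module: The black, aluminium-finned driver module with a yellow band, lying flat on the bench at the start: 110 mm long along its x, 46 wide along y, 36 thick along z, about 0.2 kg. Origin: centre of its underside as it lies. +x is the white connector end: the last 12 mm is the connector, 34 x 26 mm, centred on the end; the other 98 mm is the body. The band is 25 to 40 mm from the connector tip.
- module_foot (a point): Centre of the module's flat foot end (46 x 36 mm), the end away from the connector; axes as the module.
- module_top (a point): Centre of the face of the module's white connector end; axes as the module.
- blue_module: A like module with a blue band, lying on the bench: to be left alone. Same size, origin and axes.
Things that resemble listed ones, but are neither listed nor needed, are in the scene too. What is shaped like the module but green or pink is not meant.

How it is judged (in metres and radians):
On the way:
1. the drawer has been pulled out to within 7 mm of its stop (value of joint drawer above 0.153 m), for 0.2 s.
At the end, for the whole second after the job is handed in: The drawer stands within 7 mm of its stop (0.153 m or more), and the yellow-banded module stands, released and at rest, in the drawer's middle pocket, connector end up: within 0.1 rad of upright, its foot within 9 mm sideways and 6 mm in height of the middle of the pocket's floor (value of joint drawer above 0.153 m and angle between module's own x axis and vertical below 0.1 rad and horizontal distance between module_foot and slot below 0.009 m and z of module_foot in the frame of slot between -0.006 and 0.006 m and linear speed of module below 0.02 m/s and contact force between module and the fingers below 0.1 N); the robot touches nothing.
It fails at once if the blue-banded module is moved more than 30 mm (distance of blue_module from where it was at the start of the episode above 0.03 m).
It fails at once if the module is dropped or thrown into the pocket (faster than 0.45 m/s with its foot within 40 mm of the pocket's floor; a fall of 10 mm or more) (distance between module_foot and slot below 0.04 m and linear speed of module above 0.45 m/s).
It also fails if it takes over 72 s, if anything falls off the work surface, if the arm or the gripper's body presses on something with over 40 N, if the wrist force passes 120 N, or if a joint passes its speed limit or range.

## Working session

There is one attempt and no reset: what is moved stays moved. The work goes in short steps, Python scripts to look and compute and a tool call to move; the robot and the scene stay as the last step left them, time stands still between calls to the robot, and variables do not carry over. Pictures are saved under pics/ and viewed, about 8 in all and at most 12, crops included, and the job is handed in when it is done.

Besides the shell and the picture viewer there is one more tool, called after "Request:" as a command line: name --argument value ..., lists and objects as JSON in quotes. apply_moves: Moves the arm, as the interface text tells. Its arguments: {"type":"object","properties":{"deltas":{"type":"array","items":{"type":"array"}},"gripper":{"type":"number"},"grip_force":{"type":"number"}},"required":["deltas"]}

```bash
mkdir -p pics
python3 - <<'E'
from rig import sensors,capture,calibration,models
import cv2,numpy as np
s=sensors.get_state();print({k:np.round(v,3).tolist() for k,v in s.items()})
ims=[]
for c in ("side","top"):
    im=capture(c);ims.append(im)
    cv2.imwrite(f"pics/{c}0.png",im[:,:,::-1])
    K=calibration(c);print(c,{k:np.round(v,4).tolist() for k,v in K.items()})
    for n in("handle","module","blue_module","cabinet","slot"):
        print(c,n,[(round(r["confidence"],2),np.round(r["uv"]).tolist(),int(r["pixels"].sum())) for r in models.regions_of(c,n)])
E
```

```text
{'t': 0.0, 'qpos': [1.005, 0.218, 1.615, -0.0, 1.311, -0.112], 'qd': [-0.0, -0.001, -0.002, 0.001, -0.002, -0.002], 'joint_torque': [0.0, -39.685, -30.385, -0.0, 0.01, -0.0], 'tcp_pos': [273.537, 561.053, 229.966], 'eef_rot': [-0.87, 1.393, 0.868], 'contact_force': [1.024, -0.606, 0.109], 'moment': [-0.005, -0.017, -0.013], 'opening': 85.205}
side {'intrinsics': [[463.2377, 0.0, 276.7518], [0.0, 463.2377, 213.9372], [0.0, 0.0, 1.0]], 'R': [[0.696, -0.718, 0.0015], [-0.3511, -0.3422, -0.8716], [0.6263, 0.6061, -0.4903]], 't': [-322.1265, 309.7835, 799.2491]}
side handle [(0.65, [401.0, 255.0], 7102)]
side module [(0.83, [192.0, 231.0], 678), (0.83, [235.0, 246.0], 719)]
side blue_module [(0.72, [248.0, 209.0], 654)]
side cabinet [(0.79, [428.0, 240.0], 15595)]
side slot [(0.74, [402.0, 254.0], 7062)]
top {'intrinsics': [[485.8506, 0.0, 291.7816], [0.0, 485.8506, 207.7506], [0.0, 0.0, 1.0]], 'R': [[-0.0414, -0.9991, -0.0062], [-0.9779, 0.0418, -0.2049], [0.205, -0.0024, -0.9788]], 't': [84.1447, 519.17, 1397.4127]}
top handle [(0.6, [385.0, 166.0], 2463)]
top module [(0.9, [161.0, 243.0], 576), (0.79, [264.0, 229.0], 546), (0.74, [258.0, 282.0], 616), (0.55, [214.0, 242.0], 626)]
top blue_module [(0.89, [229.0, 186.0], 601)]
top cabinet [(0.92, [383.0, 136.0], 9452)]
top slot [(0.89, [383.0, 168.0], 2557)]
```

View pics/side0.png

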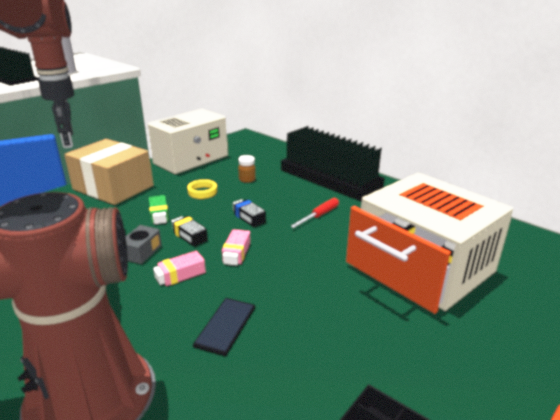

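View pics/top0.png

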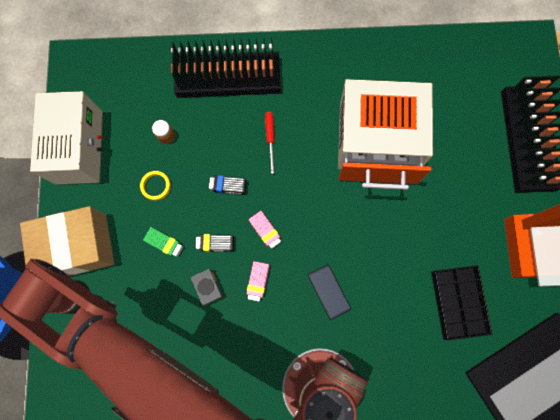

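The loose module shapes, by top-view pixel:
- Green: (161,243).
- Pink: (264,229) and (258,282).
- Blue band: (229,186).
- Black with yellow band: (214,242), or (190,231) in the side view. This fits the description, with its connector end pointing left.

The drawer is slightly open, with its handle at about (385,186). Next I fit the poses and confirm in a crop.

```bash
cat > h.py <<'E'
from rig import sensors,capture,calibration,models
import cv2,numpy as np
from scipy.optimize import minimize
def proj(c,X):
    k=calibration(c);p=(np.atleast_2d(X)@np.array(k["R"]).T+np.array(k["t"]))@np.array(k["intrinsics"]).T
    return p[:,:2]/p[:,2:]
def back(c,uv,z):
    k=calibration(c);R=np.array(k["R"]);o=-R.T@np.array(k["t"])
    d=R.T@np.linalg.inv(np.array(k["intrinsics"]))@np.array([uv[0],uv[1],1.]);return o+d*(z-o[2])/d[2]
def box(x0,x1,y0,y1,z0,z1):return np.array([[x,y,z] for x in(x0,x1) for y in(y0,y1) for z in(z0,z1)],float)
def pl(P,x,y,a):
    c,s=np.cos(a),np.sin(a);return P@np.array([[c,s,0],[-s,c,0],[0,0,1]])+[x,y,0]
MOD=[box(-55,43,-23,23,0,36),box(43,55,-17,17,5,31)]
def hullmask(c,boxes,sc=4):
    m=np.zeros((420*sc,560*sc),np.uint8)
    for b in boxes:
        h=cv2.convexHull(np.round((proj(c,b)+.5)*sc).astype(np.int32));cv2.fillConvexPoly(m,h,1)
    return cv2.resize(m.astype(np.float32),(560,420),interpolation=cv2.INTER_AREA)
def fit(masks,boxes,p0,steps=(6,6,.08)):
    def f(p):
        e=0
        for c,m in masks.items():
            h=hullmask(c,[pl(b,*p) for b in boxes]);e+=1-np.minimum(h,m).sum()/np.maximum(h,m).sum()
        return e
    S=np.vstack([p0]+[np.array(p0)+np.eye(3)[i]*steps[i] for i in range(3)])
    r=minimize(f,p0,method="Nelder-Mead",options=dict(initial_simplex=S,xatol=.05,fatol=1e-4));return r.x,r.fun
def near(c,n,uv):
    r=min(models.regions_of(c,n),key=lambda r:np.hypot(*(np.array(r["uv"])-uv)));return r["pixels"].astype(np.float32)
E
python3 - <<'E'
from h import *
it=capture("top");is_=capture("side")
mm={"top":near("top","module",(214,242)),"side":near("side","module",(190,231))}
for c in mm: print(mm[c].sum(),np.argwhere(mm[c]).mean(0)[::-1])
b=back("top",(214,242),18);print("mod guess",b)
for sub in (mm,{"top":mm["top"]},{"side":mm["side"]}):
    print("mod",fit(sub,MOD,[b[0],b[1],1.57]))
cm={c:near(c,"cabinet",u) for c,u in(("top",(383,136)),("side",(428,240)))}
# handle ends in top (bar 140 high)
for c in cm: np.save(c+"cab.npy",cm[c])
print("bar",back("top",(364,186),140),back("top",(407,186),140))
a=cv2.resize(it[210:300,140:300],(800,450),interpolation=3);b=cv2.resize(it[60:210,320:450],(520,600),interpolation=3)
cv2.imwrite("pics/m.png",a[:,:,::-1]);
s=cv2.resize(is_[150:320,330:530],(680,578),interpolation=3)
cv2.imwrite("pics/c.png",np.hstack([b[:578,:],s])[:,:,::-1][:, ::1]); cv2.imwrite("pics/c.png",cv2.resize(cv2.imread("pics/c.png"),(800,385)))
E
```

```text
595.0 [214.82689076 242.40672269]
709.0 [189.49083216 230.36671368]
mod guess [434.19465117 301.3394137   18.        ]
mod (array([431.1842378 , 300.46712029,   1.51149658]), np.float64(0.14549463987350464))
mod (array([433.27691045, 300.61323105,   1.51282811]), np.float64(0.0520937442779541))
mod (array([430.05389553, 299.07669316,   1.51614308]), np.float64(0.054097115993499756))
bar [ 558.35520359 -144.39520641  140.        ] [ 553.12682681 -265.80966259  140.        ]
```

View pics/m.png

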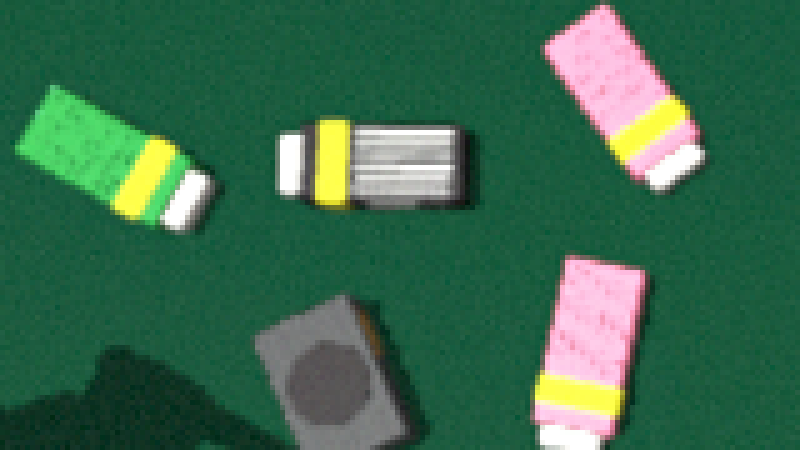

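View pics/c.png

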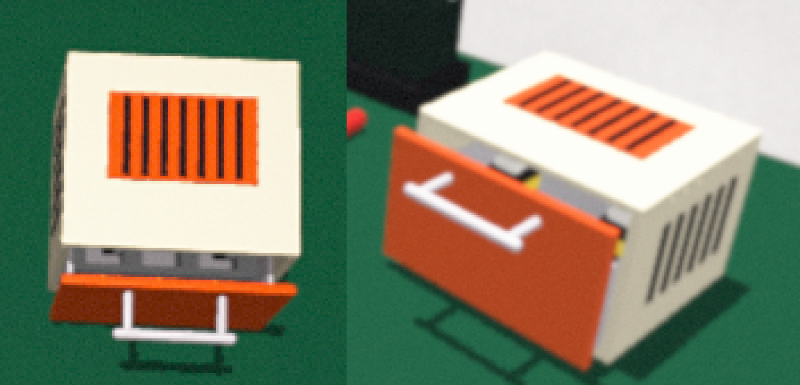

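The crop confirms the target: the black finned module with the yellow band at top (214,242), connector toward +y. The second crop shows the drawer slightly open with its middle pocket empty. Now I fit the cabinet pose and drawer opening from the corner pixels.

```bash
cat > cab.py <<'E'
from h import *
from scipy.optimize import least_squares
T=lambda u,v:(320+u/2.667-.3,60+v/2.667-.3)
S=lambda u,v:(330+(u-347)/2.267-.3,150+v/2.267-.3)
obs=[("top",T(63,247),(12,125,173),0),("top",T(300,256),(12,-125,173),0),("top",T(70,52),(232,125,173),0),("top",T(300,62),(232,-125,173),0),
("side",S(545,52),(232,125,173),0),("side",S(760,131),(232,-125,173),0),("side",S(638,211),(12,-125,173),0),
("top",T(114,334),(-45,60,140),1),("top",T(236,340),(-45,-60,140),1),("side",S(409,188),(-45,60,140),1),("side",S(519,243),(-45,-60,140),1)]
def res(p):
    r=[]
    for c,uv,X,m in obs:
        X=np.array(X,float)-[p[3]*m,0,0];r+=list(proj(c,pl(X[None],*p[:3]))[0]-uv)
    return np.array(r)
if __name__=="__main__":
    r=least_squares(res,[600,-200,0,25],loss="soft_l1");print(r.x,np.round(r.fun.reshape(-1,2),1).tolist())
    p=r.x;print("handle",pl(np.array([[-45-p[3],0,140]]),*p[:3]))
    from scipy.spatial.transform import Rotation as R
    print(R.from_rotvec(sensors.get_state()["eef_rot"]).as_matrix().round(3))
E
python3 cab.py
```

```text
[ 6.26164115e+02 -2.11186249e+02 -9.42229637e-02  2.52179484e+01] [[-0.2, -0.0], [0.5, 0.9], [-0.4, 0.6], [-0.0, 0.8], [-0.2, -1.0], [0.8, -0.5], [1.3, -1.0], [1.6, -0.2], [-1.6, -0.3], [0.3, -0.1], [-1.7, -0.0]]
handle [[ 556.25763234 -204.57989143  140.        ]]
[[ 0.    -0.899  0.438]
 [-0.     0.438  0.899]
 [-1.    -0.     0.   ]]
```

Cabinet fit (mm): origin (626,-211), yaw -0.094 rad, drawer 25 mm open, handle at (556,-205,140). Moving above the handle.

Request:
apply_moves --deltas '[[[0, -0.25, -0.235], 0], [[0, -0.45, -0.43], 0], [[0, -0.65, -0.62], 0], [[0, -0.85, -0.81], 0], [[0, -0.983, -0.943], 0], [[0, -0.983, -0.943], 0]]' --gripper 0.0

```text
t: 1.5
tcp_pos: [368.7, 302.8, 231.4]
eef_rot: [-0.868, 1.391, 0.866]
contact_force: [-1.1, 0.8, 0.4]
opening: 42.5
```

Request:
apply_moves --deltas '[[[0, -0.25, -0.235], 0], [[0, -0.45, -0.43], 0], [[0, -0.65, -0.62], 0], [[0, -0.85, -0.81], 0], [[0, -0.983, -0.943], 0], [[0, -0.983, -0.943], 0]]'

```text
t: 2.1
tcp_pos: [463.1, 46.8, 231.9]
eef_rot: [-0.868, 1.391, 0.864]
contact_force: [-1.0, 0.5, 0.6]
opening: 42.8
```

Request:
apply_moves --deltas '[[[0, -0.2, -0.19], 0.09], [[0, -0.4, -0.38], 0.18], [[0, -0.6, -0.57], 0.27], [[0, -0.8, -0.76], 0.36], [[0, -0.983, -0.943], 0.45], [[0, -0.983, -0.943], 0.54], [[0, -0.983, -0.943], 0.63], [[0, -0.983, -0.943], 0.72], [[0, -0.983, -0.943], 0.771], [[0, -0.983, -0.943], 0.771]]'

```text
t: 3.1
tcp_pos: [556.0, -205.5, 231.3]
eef_rot: [0.074, 1.57, -0.074]
contact_force: [-0.1, -0.6, -0.8]
opening: 42.7
```

Request:
apply_moves --deltas '[[[0.15, 0, 0], 0], [[0.3, 0, 0], 0], [[0.4, 0, 0], 0], [[0.5, 0, 0], 0], [[0.55, 0, 0], 0], [[0.55, 0, 0], 0]]'

```text
t: 3.7
tcp_pos: [554.8, -204.6, 119.5]
eef_rot: [0.074, 1.573, -0.072]
contact_force: [0.8, -0.2, -0.6]
opening: 42.5
```

Request:
apply_moves --deltas '[[[0, 0, 0], 0], [[0, 0, 0], 0], [[0, 0, 0], 0], [[0, 0, 0], 0], [[0, 0, 0], 0], [[0, 0, 0], 0]]' --gripper 1.0 --grip_force 40

```text
t: 4.3
tcp_pos: [556.9, -205.8, 123.0]
eef_rot: [0.073, 1.567, -0.075]
contact_force: [-1.1, 0.2, 5.5]
opening: 10.4
```

Request:
apply_moves --deltas '[[[0, 0, -0.05], 0], [[0, 0, -0.12], 0], [[0, 0, -0.2], 0], [[0, 0, -0.28], 0], [[0, 0, -0.36], 0], [[0, 0, -0.44], 0], [[0, 0, -0.52], 0], [[0, 0, -0.58], 0], [[0, 0, -0.62], 0], [[0, 0, -0.65], 0], [[0, 0, -0.66], 0], [[0, 0, -0.66], 0]]'

```text
t: 5.5
tcp_pos: [425.5, -193.5, 123.0]
eef_rot: [0.073, 1.566, -0.075]
contact_force: [1.0, 0.9, 6.5]
opening: 10.6
```

Request:
apply_moves --deltas '[[[0, 0, -0.01], 0], [[0, 0, -0.02], 0], [[0, 0, -0.03], 0], [[0, 0, -0.04], 0], [[0, 0, -0.04], 0]]'

```text
t: 6.0
tcp_pos: [425.0, -193.5, 123.1]
eef_rot: [0.073, 1.547, -0.078]
contact_force: [22.7, 0.4, -11.7]
opening: 10.1
```

Request:
apply_moves --deltas '[[[0, 0, 0.02], 0], [[0, 0, 0.032], 0], [[0, 0, 0.032], 0]]'

```text
t: 6.3
tcp_pos: [425.0, -193.5, 123.0]
eef_rot: [0.073, 1.565, -0.075]
contact_force: [3.3, 1.6, 6.3]
opening: 10.4
```

Request:
apply_moves --deltas '[[[0, 0, 0], 0], [[0, 0, 0], 0], [[0, 0, 0], 0], [[0, 0, 0], 0], [[-0.1, 0, 0], 0], [[-0.25, 0, 0], 0], [[-0.45, 0, 0], 0], [[-0.65, 0, 0], 0], [[-0.65, 0, 0], 0]]' --gripper 0.0

```text
t: 7.2
tcp_pos: [426.3, -195.0, 258.0]
eef_rot: [0.069, 1.559, -0.079]
contact_force: [0.2, -0.5, 0.1]
opening: 42.6
```

Run:
```python
from h import *
it=capture("top");is_=capture("side")
s=sensors.get_state();print(s["tcp_pos"],s["contact_force"])
b=cv2.resize(it[60:260,300:460],(480,600),interpolation=3);a=cv2.resize(is_[150:370,280:500],(600,600),interpolation=3)
cv2.imwrite("pics/d.png",cv2.resize(np.hstack([b,a]),(800,444))[:,:,::-1])
```

```text
[ 423.43333855 -193.16850717  252.37560248] [ 0.71492206 -0.01680312 -0.60373557]
```

View pics/d.png

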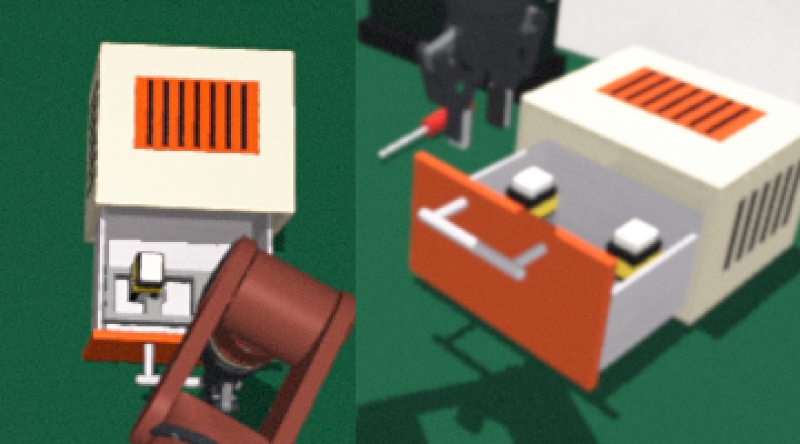

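The drawer is out at its stop: at a given grip, the bar stopped at x≈425 with 22 N. The middle pocket is empty. Moving to the module.

Request:
apply_moves --deltas '[[[0, 0.2, -0.02], 0], [[0, 0.42, -0.042], 0], [[0, 0.64, -0.064], 0], [[0, 0.86, -0.086], 0], [[0, 1.0, -0.1], 0], [[0, 1.0, -0.1], 0]]' --gripper -0.65 --grip_force 20

```text
t: 7.9
tcp_pos: [419.9, 11.2, 248.8]
eef_rot: [0.071, 1.574, -0.069]
contact_force: [0.7, -0.2, 0.6]
opening: 70.2
```

Request:
apply_moves --deltas '[[[0, 0.2, -0.02], 0], [[0, 0.42, -0.042], 0], [[0, 0.64, -0.064], 0], [[0, 0.86, -0.086], 0], [[0, 1.0, -0.1], 0], [[0, 1.0, -0.1], 0]]'

```text
t: 8.5
tcp_pos: [419.9, 210.8, 249.4]
eef_rot: [0.071, 1.573, -0.072]
contact_force: [0.5, -0.5, 0.2]
opening: 70.8
```

Request:
apply_moves --deltas '[[[0, 0.2, 0], -0.023], [[0, 0.4, 0], -0.023], [[0, 0.55, 0], -0.023], [[0, 0.63, 0], -0.023], [[0.2, 0.63, 0], -0.023], [[0.4, 0.63, 0], -0.023], [[0.6, 0.63, 0], -0.023], [[0.8, 0.63, 0], -0.023], [[0.9, 0.63, 0], -0.023], [[0.9, 0.63, 0], -0.023]]'

```text
t: 9.5
tcp_pos: [429.3, 330.6, 66.4]
eef_rot: [0.041, 1.579, -0.052]
contact_force: [-0.7, 0.4, 0.2]
opening: 70.6
```

Run:
```python
from h import *
is_=capture("side");it=capture("top")
s=sensors.get_state();print(s["tcp_pos"],s["eef_rot"],s["opening"])
b=cv2.resize(is_[170:270,120:280],(640,400),interpolation=3);a=cv2.resize(it[60:260,310:450],(280,400),interpolation=3)
cv2.imwrite("pics/topd.png",it[:,:,::-1])
cv2.imwrite("pics/e.png",cv2.resize(np.hstack([b,a]),(800,348))[:,:,::-1])
```

```text
[432.83669972 333.34359712  71.0055355 ] [ 0.04543352  1.57129912 -0.04739015] 70.460888762741
```

View pics/e.png

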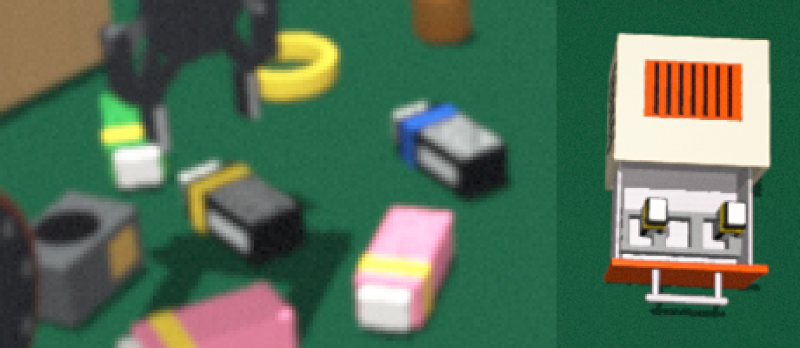

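The side view shows the gripper straddling the yellow-banded module at (200,190 in the crop), near its connector. The grey block is clear. Lowering and gripping lightly near the connector, so the module can swing in the grip.

Request:
apply_moves --deltas '[[[0.15, 0, 0], 0], [[0.25, 0, 0], 0], [[0.31, 0, 0], 0], [[0.34, 0, 0], 0], [[0.34, 0, 0], 0]]'

```text
t: 10.1
tcp_pos: [433.1, 334.7, 3.7]
eef_rot: [0.046, 1.57, -0.045]
contact_force: [-0.1, -0.9, 0.4]
opening: 70.3
```

Request:
apply_moves --deltas '[[[0, 0, 0], 0], [[0, 0, 0], 0], [[0, 0, 0], 0], [[0, 0, 0], 0], [[0, 0, 0], 0], [[0, 0, 0], 0]]' --gripper 1.0 --grip_force 20

```text
t: 10.7
tcp_pos: [433.8, 335.4, 4.7]
eef_rot: [0.046, 1.568, -0.044]
contact_force: [-0.2, -0.1, 5.6]
opening: 45.7
```

Request:
apply_moves --deltas '[[[-0.08, 0, 0], 0], [[-0.16, 0, 0], 0], [[-0.24, 0, 0], 0], [[-0.32, 0, 0], 0], [[-0.4, 0, 0], 0], [[-0.5, 0, 0], 0], [[-0.6, 0, 0], 0], [[-0.7, 0, 0], 0], [[-0.8, 0, 0], 0], [[-0.8, 0, 0], 0]]'

```text
t: 11.7
tcp_pos: [434.2, 335.7, 166.8]
eef_rot: [0.048, 1.565, -0.043]
contact_force: [1.3, -0.5, -1.8]
opening: 45.6
```

Run:
```python
from h import *
is_=capture("side");it=capture("top")
s=sensors.get_state();print(s["tcp_pos"],s["eef_rot"],s["opening"],s["contact_force"])
cv2.imwrite("pics/f.png",cv2.resize(is_[100:250,80:280],(800,600),interpolation=3)[:,:,::-1])
```

```text
[432.26028191 334.51664351 163.2566093 ] [ 0.04562259  1.57030429 -0.04541274] 45.267395333477516 [ 0.04743865 -0.84536348 -2.35559964]
```

View pics/f.png

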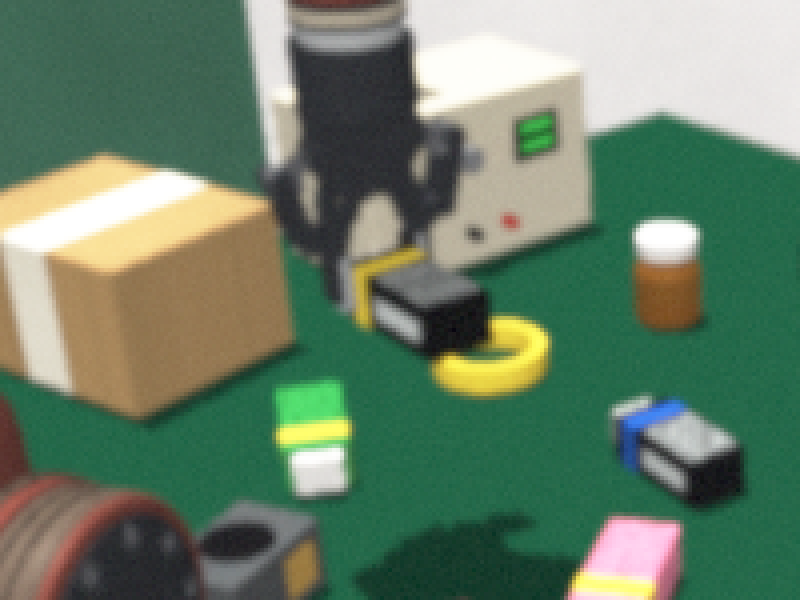

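The module stays horizontal at 20 N, so it does not swing by itself. My plan is to hook its foot end under the free end of the handle bar and raise the grip along an arc. The bar then tips the foot down about the pad axis. First I refine the cabinet pose from the new picture and the grip contact.

```bash
cat > cab2.py <<'E'
from cab import *
import cab
E_=lambda u,v:(310+(u-556.5)/1.739-.3,60+v/1.739-.3)
new=[(E_(619,34),(232,125,173),0),(E_(768,43),(232,-125,173),0),(E_(769,166),(12,-125,173),0),(E_(612,160),(12,125,173),0),(E_(648,298),(-45,60,140),2),(E_(727,304),(-45,-60,140),2)]
def res2(p):
    r=list(res(p))
    for uv,X,m in new:
        X=np.array(X,float)-[160*(m>0),0,0];r+=list(proj("top",pl(X[None],*p[:3]))[0]-uv)
    h=pl(np.array([[-205,0,140.]]),*p[:3])[0]
    n=np.array([np.cos(p[2]),np.sin(p[2])]);r.append(2*(n@(h[:2]-[425,-193.5])))
    return np.array(r)
r=least_squares(res2,[626,-211,-.094,27],loss="soft_l1");p=r.x
if __name__=="__main__":
    print(p,np.round(r.fun[22:],1))
    for n,X in dict(handle=(-205,0,140),barend=(-205,60,140),slot=(-73,0,18)).items():print(n,pl(np.array([X],float),*p[:3])[0])
E
python3 cab2.py
```

```text
[ 6.28622375e+02 -2.10890003e+02 -9.28680873e-02  2.75835486e+01] [-0.4 -0.2  0.6 -1.5  0.6  0.6  1.4 -0.2  0.6 -0.1 -1.5 -1.4 -1.3]
handle [ 424.50574905 -191.87939833  140.        ]
barend [ 430.06982835 -132.13794688  140.        ]
slot [ 555.93694224 -204.12037279   18.        ]
```

Request:
apply_moves --deltas '[[[0, -0.1, 0.01], 0], [[0, -0.25, 0.023], 0], [[0, -0.4, 0.037], 0], [[0, -0.55, 0.05], 0], [[0, -0.65, 0.06], 0], [[0, -0.7, 0.065], 0], [[0, -0.7, 0.065], 0]]'

```text
t: 12.5
tcp_pos: [436.5, 193.1, 161.9]
eef_rot: [0.047, 1.573, -0.048]
contact_force: [-0.6, 1.0, -2.4]
opening: 45.6
```

Request:
apply_moves --deltas '[[[0, -0.1, 0.01], 0.01], [[0, -0.25, 0.023], 0.0225], [[0, -0.4, 0.037], 0.0225], [[0.05, -0.55, 0.05], 0.0225], [[0.15, -0.65, 0.06], 0.0225], [[0.25, -0.667, 0.0615], 0.0225], [[0.34, -0.667, 0.0615], 0.0225], [[0.34, -0.667, 0.0615], 0.0225], [[0.34, -0.667, 0.0615], 0.0225]]'

```text
t: 13.4
tcp_pos: [441.8, 61.0, 95.0]
eef_rot: [0.073, 1.571, -0.072]
contact_force: [0.0, -0.6, -2.0]
opening: 45.7
```

```bash
cat > st.py <<'E'
from h import *
from scipy.spatial.transform import Rotation as R
ss=[]
for i in range(3): s=sensors.get_state();ss.append(s["tcp_pos"]);capture("side")
M=R.from_rotvec(s["eef_rot"]).as_matrix();p=np.mean(ss,0)
print("tcp",p.round(1),"yaw",np.degrees(np.arctan2(M[1,2],M[0,2])).round(2),"open",round(s["opening"],1),"F",np.round(s["contact_force"],1),"t",s["t"])
def to(x,y,z):print("delta units",(M.T@(np.array([x,y,z])-p)/200).round(4))
E
python3 -c "
from st import *
to(430.5,-61.8,95)"
```

```text
tcp [442.5  60.9  95.7] yaw -5.29 open 45.5 F [-0.4  0.  -1.7] t 13.5
delta units [ 0.0033 -0.6165 -0.0032]
```

Request:
apply_moves --deltas '[[[0, -0.1, 0], 0], [[0, -0.22, 0], 0], [[0, -0.34, 0], 0], [[0, -0.46, 0], 0], [[0, -0.56, 0], 0], [[0, -0.616, 0], 0], [[0, -0.616, 0], 0], [[0, -0.616, 0], 0]]'

```text
t: 14.35
tcp_pos: [431.4, -59.3, 96.3]
eef_rot: [0.077, 1.568, -0.068]
contact_force: [0.9, 11.1, 0.9]
opening: 45.6
```

Request:
apply_moves --deltas '[[[-0.02, 0, 0], 0], [[-0.04, 0, 0], 0], [[-0.07, 0, 0], 0], [[-0.1, 0, 0], 0], [[-0.13, -0.005, 0], 0], [[-0.162, -0.011, 0], 0], [[-0.19, -0.02, 0], 0], [[-0.219, -0.032, 0], 0], [[-0.245, -0.046, 0], 0], [[-0.272, -0.062, 0], 0], [[-0.272, -0.062, 0], 0]]'

```text
t: 15.45
tcp_pos: [430.5, -75.8, 150.9]
eef_rot: [0.072, 1.566, -0.075]
contact_force: [0.7, 1.3, -3.0]
opening: 45.6
```

Run:
```python
from st import *
is_=capture("side");it=capture("top")
cv2.imwrite("pics/g.png",cv2.resize(is_[130:330,240:440],(600,600),interpolation=3)[:,:,::-1])
```

```text
tcp [430.3 -75.8 150.7] yaw -5.35 open 45.5 F [-0.8 -0.3 -2. ] t 15.55
```

View pics/g.png

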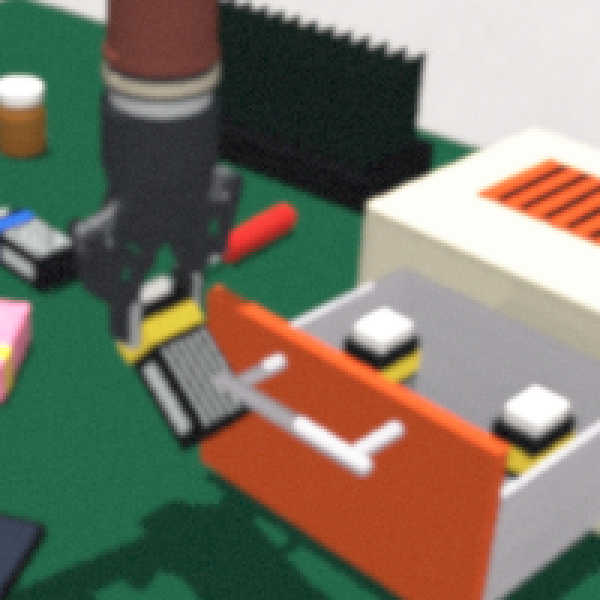

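The module is tipping as planned, about 45° with the bar on its upper face. Finishing the arc.

Request:
apply_moves --deltas '[[[-0.024, -0.02, 0], 0], [[-0.047, -0.04, 0], 0], [[-0.067, -0.063, 0], 0], [[-0.086, -0.087, 0], 0], [[-0.102, -0.113, 0], 0], [[-0.117, -0.14, 0], 0], [[-0.128, -0.168, 0], 0], [[-0.138, -0.197, 0], 0], [[-0.144, -0.227, 0], 0], [[-0.148, -0.258, 0], 0], [[-0.149, -0.275, 0], 0], [[-0.149, -0.275, 0], 0]]'

```text
t: 16.9
tcp_pos: [424.5, -130.4, 179.8]
eef_rot: [0.073, 1.569, -0.074]
contact_force: [-2.2, 2.7, -1.2]
opening: 45.4
```

Run:
```python
from st import *
is_=capture("side");it=capture("top")
cv2.imwrite("pics/i.png",cv2.resize(is_[130:310,250:430],(600,600),interpolation=3)[:,:,::-1])
```

```text
tcp [ 424.5 -130.3  179.7] yaw -5.35 open 45.4 F [-0.5  2.  -1.2] t 17.0
```

View pics/i.png

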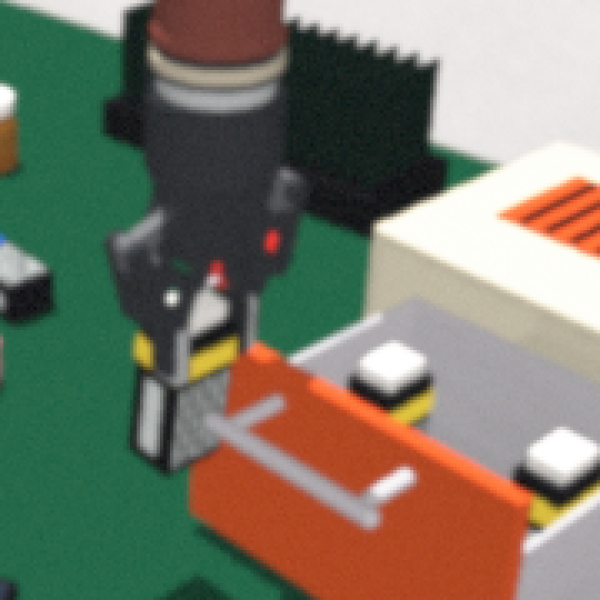

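Run:
```python
from st import *
yaw=np.radians(-5.35);jx=np.array([np.cos(yaw),np.sin(yaw),0]);jy=np.array([-np.sin(yaw),np.cos(yaw),0])
P=p+[0,0,25]
m=max(models.regions_of("side","module"),key=lambda r:-np.hypot(*(np.array(r["uv"])-(300,245))))
mask=m["pixels"];print(m["uv"],m["confidence"],mask.sum())
def boxes(P,e,h,d):  # e tilt from vertical: axis=cos e z + sin e jy ; normal
    a=np.cos(e)*np.array([0,0,1])+np.sin(e)*jy; n=np.cos(e)*(-jy)+np.sin(e)*np.array([0,0,1])
    # origin-frame (x along a, y along jx, z along n); P at x=d, z=h
    o=P-a*d-n*h
    return [o+b[:,[0]]*a+b[:,[1]]*jx+b[:,[2]]*n for b in MOD]
for e in (-.15,0,.15,.3):
    for q in (0,):
        b=boxes(P,e,30,35)[0]; uv=proj("side",b)
        uvc=(uv-[250,130])*3.333
        print(e,"foot corners",uvc[:4].round(0).tolist(),"top",uvc[4:].round(0).tolist())
```

```text
tcp [ 424.7 -130.   179.7] yaw -5.33 open 45.4 F [-0.   0.6 -2.8] t 17.25
[305.6, 249.8] 0.94 1104
-0.15 foot corners [[124.0, 430.0], [164.0, 463.0], [179.0, 402.0], [219.0, 434.0]] top [[143.0, 302.0], [186.0, 334.0], [201.0, 276.0], [244.0, 307.0]]
0 foot corners [[139.0, 447.0], [179.0, 474.0], [193.0, 419.0], [234.0, 444.0]] top [[142.0, 307.0], [185.0, 332.0], [199.0, 282.0], [243.0, 305.0]]
0.15 foot corners [[154.0, 462.0], [195.0, 482.0], [209.0, 433.0], [250.0, 452.0]] top [[140.0, 314.0], [183.0, 330.0], [198.0, 288.0], [241.0, 303.0]]
0.3 foot corners [[170.0, 474.0], [211.0, 486.0], [225.0, 445.0], [266.0, 456.0]] top [[140.0, 320.0], [182.0, 328.0], [197.0, 295.0], [239.0, 301.0]]
```

The module is nearly upright, about 0.07 rad past vertical with its foot toward +y. Raising it clear and moving above the pocket.

Request:
apply_moves --deltas '[[[0, 0.015, 0], 0], [[0, 0.025, 0], 0], [[-0.08, 0.025, 0], 0], [[-0.18, 0.025, 0], 0], [[-0.28, 0.025, 0], 0], [[-0.34, 0.025, 0], 0], [[-0.34, 0.025, 0], 0]]'

```text
t: 18.05
tcp_pos: [426.2, -125.2, 249.7]
eef_rot: [0.071, 1.565, -0.075]
contact_force: [-0.1, -0.2, -1.9]
opening: 45.9
```

Request:
apply_moves --deltas '[[[0, -0.05, 0.08], 0], [[0, -0.12, 0.2], 0], [[0, -0.2, 0.32], 0], [[0, -0.28, 0.45], 0], [[0, -0.36, 0.58], 0], [[0, -0.41, 0.66], 0], [[0, -0.426, 0.691], 0], [[0, -0.426, 0.691], 0], [[0, -0.426, 0.691], 0]]'

```text
t: 18.95
tcp_pos: [553.4, -221.4, 246.5]
eef_rot: [0.074, 1.572, -0.072]
contact_force: [-0.1, -1.1, -1.3]
opening: 45.8
```

```bash
cat > mf.py <<'E'
from st import *
def boxes(P,e,h,d,yaw):
    jx=np.array([np.cos(yaw),np.sin(yaw),0]);jy=np.array([-np.sin(yaw),np.cos(yaw),0])
    a=np.cos(e)*np.array([0,0,1])+np.sin(e)*jy; n=np.cos(e)*(-jy)+np.sin(e)*np.array([0,0,1])
    o=P-a*d-n*h
    return [o+b[:,[0]]*a+b[:,[1]]*jx+b[:,[2]]*n for b in MOD],o-55*a+18*n
def mfit(uv0,yaw=np.radians(-5.35)):
    capture("side")
    m=min(models.regions_of("side","module"),key=lambda r:np.hypot(*(np.array(r["uv"])-uv0)))
    mask=m["pixels"].astype(np.float32);P=p+[0,0,25]
    vv,uu=np.nonzero(mask);print("mask",m["uv"],round(m["confidence"],2),mask.sum(),uu.min(),uu.max(),vv.min(),vv.max())
    v0=proj("side",P-[0,0,25])[0,1]; w=np.zeros((420,560),np.float32);w[int(v0):]=1  # below finger tips only
    def f(q):
        h=hullmask("side",[boxes(P,q[0],q[1],q[2],yaw)[0][0]])
        return (abs(h-mask)*w).sum()/mask.sum()
    r=minimize(f,[-.05,30,35],method="Nelder-Mead",options=dict(initial_simplex=[[-.05,30,35],[.08,30,35],[-.05,36,35],[-.05,30,30]],xatol=.003,fatol=1e-4))
    foot=boxes(P,*r.x,yaw)[1];print("e,h,d",r.x.round(3),r.fun.round(3),"foot",foot.round(1));return r.x,foot,mask
E
python3 - <<'E'
from mf import *
from cab2 import p as cp
slot=pl(np.array([[-73.,0,18]]),*cp[:3])[0]
uv=proj("side",p-[0,0,20])[0];print("expect",uv)
x,foot,mask=mfit(uv);print("slot",slot.round(1));to(*(p+slot-foot+[0,0,0]))
im=capture("side")
q=np.round((proj("side",boxes(p+[0,0,25],*x,np.radians(-5.35))[0][0])-[330,100])*4).astype(int)
v=cv2.resize(im[100:250,330:530],(800,600),interpolation=3)[:,:,::-1].copy()
for i in range(8):
    for j in range(i): 
        if bin(i^j).count("1")==1: cv2.line(v,q[i].tolist(),q[j].tolist(),(255,0,255),1)
cv2.imwrite("pics/j.png",v)
E
```

```text
tcp [ 553.5 -221.4  246.8] yaw -5.32 open 45.8 F [-0.1  0.5 -1.6] t 19.05
expect [391.16205071 210.59887911]
mask [384.0, 213.0] 0.92 1095.0 365 401 180 235
e,h,d [-0.122 31.478 42.837] 0.081 foot [ 555.8 -196.3  176.3]
slot [ 555.9 -204.1   18. ]
delta units [ 0.7917 -0.0395  0.0051]
```

View pics/j.png

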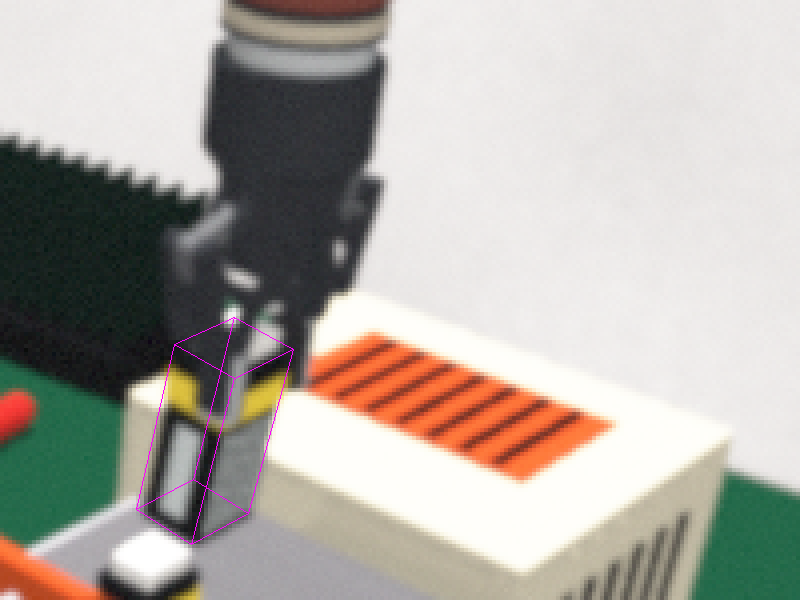

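The fit gives a tilt of about -0.1 rad, foot toward +y. I'll straighten it by lowering the foot beside the fixed +y module and nudging the foot gently against that module's face.

Request:
apply_moves --deltas '[[[0.06, 0, 0.004], 0], [[0.14, 0, 0.004], 0], [[0.22, 0, 0.004], 0], [[0.3, 0, 0.004], 0], [[0.38, 0, 0.004], 0], [[0.43, 0, 0.004], 0], [[0.445, 0, 0.004], 0], [[0.445, 0, 0.004], 0]]'

```text
t: 20.05
tcp_pos: [555.0, -222.2, 157.8]
eef_rot: [0.074, 1.571, -0.073]
contact_force: [-0.7, -0.3, -2.8]
opening: 45.5
```

Request:
apply_moves --deltas '[[[0, 0.02, 0], 0], [[0, 0.05, 0], 0], [[0, 0.08, 0], 0], [[0, 0.1, 0], 0], [[0, 0.12, 0], 0], [[0, 0.135, 0], 0], [[0, 0.15, 0], 0], [[0, 0.16, 0], 0], [[0, 0.172, 0], 0], [[0, 0.172, 0], 0], [[0, 0.172, 0], 0]]'

```text
t: 21.15
tcp_pos: [558.7, -188.1, 158.7]
eef_rot: [0.073, 1.569, -0.073]
contact_force: [0.9, -4.7, 1.6]
opening: 45.5
```

Run:
```python
from mf import *
from cab2 import p as cp
slot=pl(np.array([[-73.,0,18]]),*cp[:3])[0]
for i in range(4):print(np.round(sensors.get_state()["contact_force"],1));capture("side")
d=p-slot;print("tcp rel slot jy",-d[0]*np.sin(cp[2])+d[1]*np.cos(cp[2]))
```

```text
tcp [ 558.7 -188.1  158.6] yaw -5.35 open 45.5 F [ 0.7 -3.7  2.1] t 21.25
[ 1.  -4.2  1.2]
[ 0.8 -4.5  2. ]
[ 1.7 -4.6  1.1]
[ 2.1 -4.6  1.6]
tcp rel slot jy 16.200719620896283
```

Request:
apply_moves --deltas '[[[0, -0.03, 0], 0], [[0, -0.08, 0], 0], [[0, -0.12, 0], 0], [[0, -0.145, 0], 0], [[-0.1, -0.145, 0], 0], [[-0.2, -0.145, 0], 0], [[-0.3, -0.145, 0], 0], [[-0.4, -0.145, 0], 0], [[-0.445, -0.145, 0], 0], [[-0.445, -0.145, 0], 0], [[-0.445, -0.145, 0], 0]]'

```text
t: 22.6
tcp_pos: [555.2, -216.7, 246.5]
eef_rot: [0.074, 1.571, -0.073]
contact_force: [-0.2, -0.3, -2.0]
opening: 45.5
```

Run:
```python
from mf import *
from cab2 import p as cp
slot=pl(np.array([[-73.,0,18]]),*cp[:3])[0]
x,foot,mask=mfit(proj("side",p-[0,0,20])[0])
d=foot-slot;print("foot rel jx,jy",d[0]*np.cos(cp[2])+d[1]*np.sin(cp[2]),-d[0]*np.sin(cp[2])+d[1]*np.cos(cp[2]))
im=capture("side");v=cv2.resize(im[130:250,340:440],(500,600),interpolation=3)[:,:,::-1].copy()
for e,col in((x[0],(255,0,255)),(0,(0,255,255))):
  q=np.round((proj("side",boxes(p+[0,0,25],e,30 if e==0 else x[1],38 if e==0 else x[2],np.radians(-5.35))[0][0])-[340,130]+.5)*5).astype(int)
  for i in range(8):
    for j in range(i): 
        if bin(i^j).count("1")==1: cv2.line(v,q[i].tolist(),q[j].tolist(),col,1)
cv2.imwrite("pics/k.png",v)
```

```text
tcp [ 554.9 -216.6  246. ] yaw -5.35 open 45.8 F [-0.5  0.8 -2.7] t 22.7
mask [388.8, 215.8] 0.68 1385.0 371 406 182 240
e,h,d [ 0.292 31.705 41.778] 0.066 foot [ 553.5 -231.2  174.3]
foot rel jx,jy 0.13121752451085467 -27.20921264890143
```

View pics/k.png

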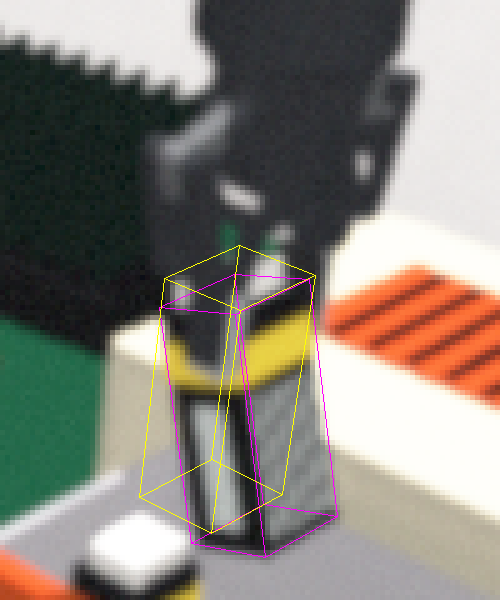

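The nudge over-rotated it: tilt is now about +0.29 rad, foot toward -y. So the neighbour was nearer than my estimate. I'll measure the neighbours' white tops directly.

Run:
```python
from st import *
from cab2 import p as cp
im=cv2.imread("pics/topd.png")[:,:,::-1]
def cabf(X):
    d=X-[cp[0],cp[1],0];c,s=np.cos(cp[2]),np.sin(cp[2]);return np.array([c*d[0]+s*d[1],-s*d[0]+c*d[1]]).round(1)
def whites(im,c,u0,u1,v0,v1,th):
    m=(im.min(2)>th).astype(np.uint8);M=np.zeros_like(m);M[v0:v1,u0:u1]=m[v0:v1,u0:u1]
    n,l,s,ce=cv2.connectedComponentsWithStats(M)
    for i in range(1,n):
        if s[i,4]>25:print(c,ce[i].round(1),s[i].tolist(),cabf(back(c,ce[i],128)))
whites(im,"top",330,440,165,200,225)
side=capture("side");whites(side,"side",340,480,200,300,200)
for y in(65,-65):
    X=pl(np.array([[-73.,y,128]]),*cp[:3]);print(y,"expected px",proj("top",X),proj("side",X))
```

```text
tcp [ 555.4 -216.7  246.7] yaw -5.34 open 45.5 F [-0.   0.1 -2.5] t 23.0
top [378.8 174.1] [349, 168, 64, 14, 532] [-35.7  16.5]
top [421.  185.5] [421, 172, 1, 28, 28] [ -63.4 -104.2]
top [367.6 179.7] [364, 174, 9, 12, 91] [-54.   48.3]
top [413. 182.] [409, 177, 9, 11, 99] [-54.2 -81.5]
top [355.5 193.9] [352, 186, 12, 14, 92] [-97.4  81.8]
top [379.2 193.6] [373, 187, 12, 13, 127] [-93.1  14.4]
top [397.3 194.6] [395, 188, 11, 12, 53] [-93.6 -36.9]
side [442.4 221.5] [403, 200, 77, 43, 1622] [128.3 -22.5]
side [352.  230.6] [340, 224, 25, 14, 58] [-59.6  84.9]
side [367.3 238.3] [358, 232, 20, 14, 170] [-58.6  42.5]
side [420.5 269.3] [413, 266, 15, 7, 32] [-67.5 -97.6]
side [440.8 270.6] [434, 266, 15, 11, 57] [ -41.3 -125.5]
side [369.3 273.5] [366, 271, 8, 6, 33] [-153.6  -41.7]
65 expected px [[361.57743695 185.89366798]] [[354.86031263 236.35960286]]
-65 expected px [[407.21227736 188.09527682]] [[404.84558353 262.94686095]]
```

Run:
```python
from h import *
from cab2 import p as cp
for n,X in dict(barL=(-205,60,140),barR=(-205,-60,140),panL=(-160,125,163),panR=(-160,-125,163),cabFL=(12,125,173),cabFR=(12,-125,173),cabBR=(232,-125,173),cabBL=(232,125,173)).items():
    q=pl(np.array([X],float),*cp[:3]);print(n,"side",proj("side",q).round(1),"top",proj("top",q).round(1))
im=capture("side");it=cv2.imread("pics/topd.png")[:,:,::-1]
# red panel extents
for c,i,(u0,u1,v0,v1) in(("side",im,(300,450,210,340)),("top",it,(330,450,195,240))):
    i=i.astype(int);m=(i[...,0]>150)&(i[...,1]<100)&(i[...,2]<80);m2=np.zeros_like(m);m2[v0:v1,u0:u1]=m[v0:v1,u0:u1]
    v,u=np.nonzero(m2);print(c,"red L",u.min(),v[u<=u.min()+1].min(),"R",u.max(),v[u>=u.max()-1].min(),"bottom",v.max())
a=cv2.resize(it[130:250,330:450],(600,600),interpolation=3)
cv2.imwrite("pics/l.png",a[:,:,::-1])
```

```text
barL side [[313.2 255.2]] top [[362.9 230.9]]
barR side [[359.6 283.8]] top [[406.2 233.1]]
panL side [[307.2 225. ]] top [[340.8 212.3]]
panR side [[406.2 280.5]] top [[431.9 216.8]]
cabFL side [[361.1 196.6]] top [[343.  151.5]]
cabFR side [[459.9 241.2]] top [[432.5 155.7]]
cabBR side [[512.9 206.4]] top [[431.9  82.9]]
cabBL side [[417.1 171.3]] top [[345.2  79. ]]
side red L 307 253 R 449 210 bottom 339
top red L 341 211 R 431 212 bottom 216
```

View pics/l.png

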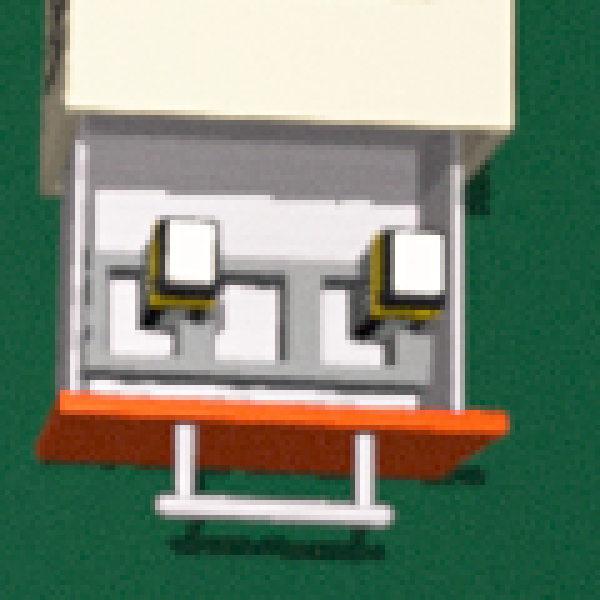

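Run:
```python
from h import *
from cab2 import p as cp
L=lambda u,v:(330+u/5-.4,130+v/5-.4)
def cabf(X):
    d=X-[cp[0],cp[1],0];c,s=np.cos(cp[2]),np.sin(cp[2]);return np.array([c*d[0]+s*d[1],-s*d[0]+c*d[1]]).round(1)
for n,uv in dict(leftpocket_left=(107,310),mid_right=(286,310),right_left=(321,310),mid_top_back=(250,277),mid_front=(250,362)).items():
    print(n,"z53",cabf(back("top",L(*uv),53)),"z18",cabf(back("top",L(*uv),18)))
for n,uv in dict(wallL=(80,300),wallR=(459,300)).items(): print(n,cabf(back("top",L(*uv),108)))
for n,uv in dict(topL=(190,251),topR=(417,264)).items():
    for z in(128,163,190):print(n,z,cabf(back("top",L(*uv),z)))
for n,uv in dict(sL=(367.3,238.5),sR=(419,268)).items():
    for z in(110,128,145):print(n,z,cabf(back("side",uv,z)))
k=calibration("top");print("cam",-np.array(k["R"]).T@np.array(k["t"]))
```

```text
leftpocket_left z53 [-72.5  86.7] z18 [-63.8  83. ]
mid_right z53 [-67.2 -20.7] z18 [-58.3 -27.1]
right_left z53 [-66.1 -41.7] z18 [-57.2 -48.6]
mid_top_back z53 [-47.8   1.2] z18 [-38.4  -4.6]
mid_front z53 [-100.3    0.4] z18 [-92.2  -5.4]
wallL [-81.1 108.3]
wallR [ -70.2 -110.4]
topL 128 [-54.1  48.2]
topL 163 [-63.9  53.1]
topL 190 [-71.3  56.9]
topR 128 [-55.4 -81.5]
topR 163 [-65.1 -73.1]
topR 190 [-72.5 -66.7]
sL 110 [-35.7  59.2]
sL 128 [-59.2  41.9]
sL 145 [-81.4  25.6]
sR 110 [-42.9 -80.4]
sR 128 [-66.1 -93.1]
sR 145 [ -88.  -105.1]
cam [ 224.74578609   65.70520706 1474.6363631 ]
```

The pocket rim in the top picture back-projects to within 2 mm of my slot estimate. The fixed modules themselves lean toward -y and +x at the top, which explains the early contact. I'll re-straighten on the handle bar's end, where the earlier stop position left -0.1 rad, stopping 7 mm sooner this time.

Request:
apply_moves --deltas '[[[-0.05, 0, 0], 0], [[-0.05, 0.08, -0.09], 0], [[-0.05, 0.2, -0.22], 0], [[-0.05, 0.32, -0.36], 0], [[-0.05, 0.44, -0.49], 0], [[-0.05, 0.55, -0.6], 0], [[-0.05, 0.622, -0.689], 0], [[-0.05, 0.622, -0.689], 0], [[0.1, 0.622, -0.689], 0], [[0.25, 0.622, -0.689], 0], [[0.332, 0.622, -0.689], 0], [[0.332, 0.622, -0.689], 0]]'

```text
t: 24.35
tcp_pos: [428.6, -80.0, 178.9]
eef_rot: [0.075, 1.574, -0.073]
contact_force: [1.0, 0.6, -2.2]
opening: 45.3
```

```bash
python3 -c "
from st import *
to(425.3,-123,179.7)"
```

```text
tcp [429.8 -80.5 180.5] yaw -5.37 open 45.6 F [-0.2 -0.1 -1.5] t 24.45
delta units [ 0.0042 -0.2139 -0.0026]
```

Request:
apply_moves --deltas '[[[0.004, -0.05, 0], 0], [[0.004, -0.09, 0], 0], [[0.004, -0.12, 0], 0], [[0.004, -0.145, 0], 0], [[0.004, -0.165, 0], 0], [[0.004, -0.185, 0], 0], [[0.004, -0.2, 0], 0], [[0.004, -0.21, 0], 0], [[0.004, -0.214, 0], 0], [[0.004, -0.214, 0], 0]]'

```text
t: 25.5
tcp_pos: [426.1, -122.9, 180.3]
eef_rot: [0.073, 1.57, -0.073]
contact_force: [0.6, 4.4, -0.7]
opening: 45.8
```

Request:
apply_moves --deltas '[[[0, 0.03, 0], 0], [[0, 0.05, 0], 0], [[-0.1, 0.05, 0], 0], [[-0.2, 0.05, 0], 0], [[-0.3, 0.05, 0], 0], [[-0.36, 0.05, 0], 0], [[-0.36, 0.05, 0], 0], [[-0.36, 0.05, 0], 0]]'

```text
t: 26.3
tcp_pos: [426.8, -112.9, 251.7]
eef_rot: [0.073, 1.57, -0.074]
contact_force: [0.0, -0.2, -2.3]
opening: 45.6
```

```bash
cat > rel.py <<'E'
from mf import *
from cab2 import p as cp
slot=pl(np.array([[-73.,0,18]]),*cp[:3])[0]
x,foot,mask=mfit(proj("side",p-[0,0,20])[0])
# fit with fixed d,h constraint: also edge slope comparison
vv,uu=np.nonzero(mask);rows=np.arange(vv.max()-22,vv.max()-9)
l=[uu[vv==r].min() for r in rows];print("left edge slope",np.polyfit(rows,l,1)[0].round(3))
for e in(-.1,0,.1):
    q=proj("side",boxes(p+[0,0,25],e,30,38,np.radians(-5.35))[0][0]);s=[(q[i+4]-q[i]) for i in range(4)];i=np.argmin(q[:4,0]);print(e,"slope",(s[i][0]/s[i][1]).round(3))
d=foot-slot;print("foot rel jx,jy",(d[0]*np.cos(cp[2])+d[1]*np.sin(cp[2])).round(1),(-d[0]*np.sin(cp[2])+d[1]*np.cos(cp[2])).round(1))
to(slot[0],slot[1],p[2])
E
python3 rel.py
```

```text
tcp [ 426.4 -112.8  251.2] yaw -5.34 open 45.7 F [ 0.   0.2 -2.6] t 26.4
mask [300.9, 218.8] 0.77 1189.0 286 315 181 239
e,h,d [-5.0000e-03  3.2869e+01  4.1910e+01] 0.1 foot [427.9 -97.4 179.4]
left edge slope 0.099
-0.1 slope -0.091
0 slope -0.014
0.1 slope 0.058
foot rel jx,jy -137.4 94.4
delta units [-0.0019 -0.3945  0.6872]
```

Request:
apply_moves --deltas '[[[0, -0.05, 0.07], 0], [[0, -0.13, 0.19], 0], [[0, -0.22, 0.32], 0], [[0, -0.31, 0.45], 0], [[0, -0.4, 0.58], 0], [[0, -0.45, 0.66], 0], [[0, -0.47, 0.687], 0], [[0, -0.47, 0.687], 0], [[0, -0.47, 0.687], 0]]'

```text
t: 27.45
tcp_pos: [554.2, -218.6, 251.7]
eef_rot: [0.074, 1.571, -0.072]
contact_force: [0.2, 0.5, -1.4]
opening: 45.4
```

```bash
cat >> rel.py <<'E'
# photometric check: background/foot edges by gradient along the left label/body edges
im=capture("side").astype(np.float32);g=cv2.GaussianBlur(cv2.cvtColor(im.astype(np.uint8),cv2.COLOR_RGB2GRAY).astype(np.float32),(0,0),.7)
gx=abs(cv2.Sobel(g,cv2.CV_32F,1,0));gy=abs(cv2.Sobel(g,cv2.CV_32F,0,1))
P=p+[0,0,25]
def score(q):
    b=proj("side",boxes(P,q[0],q[1],q[2],np.radians(-5.35))[0][0]);tot=0
    i=np.argsort(b[:4,0])
    for k in range(4):
        if k==np.argmin(b[:4,1]):continue   # hidden foot corner
        t=np.linspace(0.02,.45,40)[:,None];pt=b[k]+(b[k+4]-b[k])*t
        tot+=cv2.remap(gx,pt[:,:1].astype(np.float32),pt[:,1:].astype(np.float32),1).mean()
    return -tot
best=min(((score((e,h,40)),e,h) for e in np.arange(-.3,.31,.02) for h in np.arange(22,38,1)))
print("edge fit e,h",best)
E
python3 rel.py
```

```text
tcp [ 554.2 -218.5  251.9] yaw -5.32 open 45.5 F [-0.3 -0.9 -2.4] t 27.55
mask [383.5, 214.0] 0.97 1240.0 369 401 178 235
e,h,d [4.0000e-02 3.3376e+01 4.2301e+01] 0.062 foot [ 555.3 -207.1  179. ]
left edge slope -0.082
-0.1 slope -0.21
0 slope -0.115
0.1 slope -0.026
foot rel jx,jy -0.4 -3.0
delta units [0.     0.0725 0.0018]
edge fit e,h (np.float32(-665.1714), np.float64(0.06000000000000033), np.int64(34))
```

The mask fit and the edge fit agree: tilt is 0.04–0.06 rad and the foot is 3–4 mm toward -y of the slot. Correcting the offset and lowering.

Request:
apply_moves --deltas '[[[0, 0.018, 0.002], 0], [[0.08, 0.018, 0.002], 0], [[0.18, 0.018, 0.002], 0], [[0.28, 0.018, 0.002], 0], [[0.38, 0.018, 0.002], 0], [[0.46, 0.018, 0.002], 0], [[0.52, 0.018, 0.002], 0], [[0.56, 0.018, 0.002], 0], [[0.58, 0.018, 0.002], 0], [[0.6, 0.018, 0.002], 0], [[0.6, 0.018, 0.002], 0]]'

```text
t: 28.85
tcp_pos: [556.0, -215.8, 132.4]
eef_rot: [0.073, 1.569, -0.073]
contact_force: [0.6, -0.4, -1.9]
opening: 45.5
```

Request:
apply_moves --deltas '[[[0.02, 0, 0], 0], [[0.04, 0, 0], 0], [[0.06, 0, 0], 0], [[0.08, 0, 0], 0], [[0.1, 0, 0], 0], [[0.12, 0, 0], 0], [[0.13, 0, 0], 0], [[0.13, 0, 0], 0]]'

```text
t: 29.65
tcp_pos: [555.5, -215.6, 105.7]
eef_rot: [0.074, 1.571, -0.073]
contact_force: [-0.2, -1.1, -1.9]
opening: 45.6
```

Request:
apply_moves --deltas '[[[0.015, 0, 0], 0], [[0.03, 0, 0], 0], [[0.045, 0, 0], 0], [[0.055, 0, 0], 0], [[0.055, 0, 0], 0]]'

```text
t: 30.15
tcp_pos: [555.5, -215.6, 94.7]
eef_rot: [0.074, 1.57, -0.073]
contact_force: [-0.4, 0.7, -2.4]
opening: 45.8
```

Request:
apply_moves --deltas '[[[0.01, 0, 0], 0], [[0.015, 0, 0], 0], [[0.015, 0, 0], 0]]'

```text
t: 30.45
tcp_pos: [555.7, -215.7, 92.1]
eef_rot: [0.073, 1.57, -0.073]
contact_force: [0.3, 0.7, -2.2]
opening: 45.3
```

Request:
apply_moves --deltas '[[[0.01, 0, 0], 0], [[0.02, 0, 0], 0], [[0.02, 0, 0], 0]]'

```text
t: 30.75
tcp_pos: [557.4, -217.2, 91.4]
eef_rot: [0.071, 1.567, -0.075]
contact_force: [-2.5, -0.7, 8.1]
opening: 45.9
```

Request:
apply_moves --deltas '[[[0.01, 0, 0], 0], [[0.015, 0, 0], 0], [[0.015, 0, 0], 0]]'

```text
t: 31.05
tcp_pos: [559.1, -218.7, 90.9]
eef_rot: [0.069, 1.563, -0.077]
contact_force: [-3.1, -1.1, 13.9]
opening: 45.4
```

Contact came at TCP z≈91, which is the pocket floor as the fit predicted. The rim would have been at about 126. Relieving the pressure and releasing.

Request:
apply_moves --deltas '[[[-0.015, 0, 0], 0], [[-0.022, 0, 0], 0], [[-0.022, 0, 0], 0]]'

```text
t: 31.35
tcp_pos: [557.0, -216.6, 90.9]
eef_rot: [0.072, 1.567, -0.075]
contact_force: [0.2, -1.2, 4.6]
opening: 45.8
```

Request:
apply_moves --deltas '[[[0, 0, 0], 0], [[0, 0, 0], 0], [[0, 0, 0], 0], [[0, 0, 0], 0], [[0, 0, 0], 0]]' --gripper -0.5

```text
t: 31.85
tcp_pos: [555.5, -215.5, 89.3]
eef_rot: [0.074, 1.57, -0.073]
contact_force: [0.5, 0.1, 0.1]
opening: 63.9
```

Request:
apply_moves --deltas '[[[-0.05, 0, 0], 0], [[-0.15, 0, 0], 0], [[-0.3, 0, 0], 0], [[-0.45, 0, 0], 0], [[-0.6, 0, 0], 0], [[-0.75, 0, 0], 0], [[-0.75, 0, 0], 0]]'

```text
t: 32.55
tcp_pos: [559.1, -217.4, 246.9]
eef_rot: [0.069, 1.559, -0.077]
contact_force: [0.3, 0.0, 0.2]
opening: 64.0
```

Request:
apply_moves --deltas '[[[0, 0.2, -0.1], 0], [[0, 0.4, -0.2], 0], [[0, 0.6, -0.3], 0], [[0, 0.8, -0.4], 0], [[0, 1, -0.5], 0], [[0, 1, -0.5], 0], [[0, 1, -0.5], 0]]'

```text
t: 33.25
tcp_pos: [474.4, -6.6, 239.5]
eef_rot: [0.071, 1.569, -0.072]
contact_force: [0.3, -0.9, -1.0]
opening: 64.6
```

Request:
apply_moves --deltas '[[[0, 0.25, 0], 0], [[0, 0.5, 0], 0], [[0, 0.75, 0], 0], [[0, 1, 0], 0], [[0, 1, 0], 0]]'

```text
t: 33.75
tcp_pos: [494.5, 195.9, 239.7]
eef_rot: [0.072, 1.569, -0.068]
contact_force: [0.2, -0.6, -0.7]
opening: 63.9
```

Run:
```python
from mf import *
from cab2 import p as cp
from scipy.optimize import minimize
it=capture("top");im=capture("side")
cv2.imwrite("pics/fin_top.png",it[:,:,::-1]);cv2.imwrite("pics/fin_side.png",im[:,:,::-1])
def cabf(X):
    d=X-[cp[0],cp[1],0];c,s=np.cos(cp[2]),np.sin(cp[2]);return np.array([c*d[0]+s*d[1],-s*d[0]+c*d[1]]).round(1)
for c,i,(u0,u1,v0,v1),th in(("top",it,(355,425,170,192),225),("side",im,(350,450,222,285),200)):
    m=(i.min(2)>th).astype(np.uint8);M=np.zeros_like(m);M[v0:v1,u0:u1]=m[v0:v1,u0:u1]
    n,l,s,ce=cv2.connectedComponentsWithStats(M)
    for k in range(1,n):
        if s[k,4]>25:print(c,ce[k].round(1),s[k].tolist(),cabf(back(c,ce[k],128)))
    X=pl(np.array([[-73.,0,128]]),*cp[:3]);print("expected upright top",proj(c,X).round(1))
for c in("top","side"):
    print(c,[(round(r["confidence"],2),np.round(r["uv"]).tolist(),int(r["pixels"].sum())) for r in models.regions_of(c,"module")+models.regions_of(c,"blue_module")])
```

```text
tcp [494.3 193.6 239.5] yaw -5.28 open 64.1 F [ 0.7 -0.6 -0.4] t 33.85
top [384.8 174. ] [355, 170, 58, 11, 371] [-34.6  -0.8]
top [367.7 178.4] [364, 173, 9, 12, 93] [-50.1  48. ]
top [413.  180.9] [409, 176, 9, 11, 98] [-51.1 -81.6]
top [383.  186.1] [379, 181, 9, 11, 98] [-70.4   4.1]
expected upright top [[384.4 187. ]]
side [437.2 227.1] [414, 222, 36, 16, 308] [ 97.4 -28.8]
side [357.1 228. ] [350, 224, 14, 9, 32] [-42.6  85. ]
side [368.3 237.8] [359, 232, 20, 13, 170] [-55.2  42.4]
side [378.5 250. ] [369, 244, 20, 14, 175] [-76.   -1.8]
side [419.5 264.5] [409, 258, 22, 15, 202] [-55.5 -86.9]
side [434.9 274.9] [420, 266, 29, 19, 100] [ -62.  -125.8]
side [361.1 277.4] [350, 270, 25, 15, 145] [-175.3  -39.7]
expected upright top [[378.7 249.1]]
top [(0.97, [161.0, 241.0], 622), (0.68, [379.0, 188.0], 311), (0.47, [272.0, 236.0], 138)]
side [(0.87, [160.0, 210.0], 435), (0.63, [178.0, 269.0], 1110), (0.58, [381.0, 254.0], 296), (0.96, [248.0, 211.0], 562)]
```

Both views put the connector top within about 4 mm of where an upright module should be. But the neighbours' tops moved about 1 px toward the cabinet, so I'll check whether the drawer crept in.

Run:
```python
from h import *
from cab2 import p as cp
a=cv2.cvtColor(cv2.imread("pics/topd.png"),6).astype(np.float32)
for t in range(2):
    b=cv2.cvtColor(capture("top"),cv2.COLOR_RGB2GRAY).astype(np.float32)
    for n,(u0,u1,v0,v1) in dict(front=(335,440,204,240),cab=(335,440,72,150)).items():
        w=cv2.createHanningWindow((u1-u0,v1-v0),cv2.CV_32F)
        print(n,cv2.phaseCorrelate(a[v0:v1,u0:u1],b[v0:v1,u0:u1],w))
for dx in(0,10):print(proj("top",pl(np.array([[-205.+dx,0,140]]),*cp[:3])))
```

```text
front ((0.06600842914458127, -1.1595859328922309), 1.0486756273748452)
cab ((0.03489498339295949, 0.02101795147215313), 0.9809124480794977)
front ((0.028548944105345697, -1.0736399904362948), 1.033992483292097)
cab ((-0.061524426781367936, 0.0017473754149079923), 0.9683781857843752)
[[384.56374987 232.02411145]]
[[384.60834263 228.46899657]]
```

The drawer crept in about 3 mm, so it stands at about 0.157 m, inside the 0.153 m limit. The module is upright and released, so I'm handing in.

```bash
python3 -c "
from rig import bot,sensors
s=sensors.get_state();print(s['t'],s['contact_force'],s['opening']);print(bot.sign_off())"
```

```text
34.3 [-0.13402922 -0.1774185  -0.1047443 ] 64.06449958025492
the job is handed in; nothing more can be done
None
```

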